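# Refit the focus collar on its spindle flat

## Task

The microscope's focus drive is on the bench: pinch its upright spindle, find the set-screw flat by feel, and with the fingers on the flat turn the spindle until the flat faces the notched key guide. Then let go, pick up the loose collar, slip it over the spindle with its set screw on the flat side, and push it fully down against the spring ring. Finish while still holding the collar down there, screw facing the notch, as if someone else were about to tighten it; leave the driver rack, jar and phone where they are.

Things in the scene. Friction and masses are not known exactly. Their poses are not given: they have to be found in the camera images.
- drive: focus drive, upright, fixed to the bench. Origin on the bench under the spindle axis, z up, +x towards the key guide. Foot plate 12 mm high (x -55 to 95, y -50 to 50 mm), grey block 70 x 60 mm up to z = 36 mm, dark neck of radius 18 mm up to z = 42 mm.
- axis_point (a point): point on the spindle axis at the spindle's top end, 90 mm above the bench; fixed in the drive, does not turn with the spindle
- key_notch (a point): floor of the open notch (10 mm wide) in the key guide, a grey post 14 x 34 mm whose centre is 72 mm from the spindle axis along drive +x; notch floor 56 mm, post top 66 mm above the bench; fixed
- spindle (a joint): turn of the spindle in rad, positive anticlockwise seen from above; 0 = the flat faces the key guide (drive +x). Turns freely apart from about 0.035 N m of friction and stays where it is left. Starts 0.5 to 1.45 from 0, on the positive side.
- spindle_flat: flat of the 18 mm steel spindle, 4.5 mm from the axis, 15 mm wide, from the spring ring (52 mm above the bench) to the top (90 mm, 2 mm chamfer). Fingers closed square on the flat read 13.5 mm, on the round 18 mm; 0.3 rad off square about 15 mm; a light pinch does not turn it. Origin on the flat 62.5 mm above the bench; x points out of the flat, z up; turns with the spindle.
- spring_ring (a joint): how far the brass spring ring (30 mm diameter, round the spindle) is pushed down, in m: 0 = up (its top 52 mm above the bench), 0.005 = fully down on its stop (top 47 mm). The spring pushes back with 4 N at the top and 9 N at the stop.
- collar: loose aluminium collar, 16-sided, 40 mm across, 26 mm high, 0.11 to 0.22 kg, flat on the bench. Origin: centre of underside, z up. D-shaped through bore, 1 mm clearance on the spindle, 2 mm chamfers; its flat side is toward +x, 5.5 mm from the axis. Dark set screw (8 mm) stands out 5 mm on the +x side, 13 mm up. Grip across its y faces. Fully down, its underside is 47 mm above the bench.
- set_screw (a point): outer end of the set screw head on the collar, 24.5 mm from the collar axis along collar +x
- driver_rack: bystander: grey screwdriver rack 120 x 70 mm, 86 mm high with its drivers; origin under its centre. Leave alone.
- flux_jar: bystander: small amber jar, 48 mm diameter, 45 mm high. Leave alone.
- phone: bystander: phone lying flat, 146 x 70 x 8 mm. Leave alone.
Mind the look-alikes: they are no part of the job. Leave any orange or pink look-alike of the drive alone.

How it is judged:
By the outcome, as a careful person would: the job done as asked, in the order asked, and still so for the second after the job is handed in, while the arm keeps its last pose, push and grip.
It also fails if it takes over 56 s, if anything falls off the work surface, if the arm or the gripper's body presses on something with over 40 N, if the wrist force passes 120 N, or if a joint passes its speed limit or range.

## Robot

A 6-joint arm with a two-finger parallel gripper is mounted at the origin on the work surface. World frame = base frame: x ahead of the robot, y to its left, z up, the work surface at z = 0. Lengths are in m, angles in rad, forces in N, time in s.
With the tool pointing down it reaches from about 0.3 to 0.775 m from the base axis. Payload 14.6 kg.
Tool frame: the origin (TCP) lies on the mounting face of the last link; the fingertips stand 173 mm ahead of it and the grasp point (between the pads) lies 155 mm ahead of it; z points along the fingers, y is the line along which they close (so a half turn about z gives the same grasp; the last joint's range is limited). The gripper opens to 85 mm and grips with 20 to 120 N. Pads are 22 mm wide; open, the fingers measure 114 mm over their backs; the gripper's body (76 mm by 85 mm) begins 54 mm behind the grasp point. The pads swing forward as they close: fully open they stand 13 mm farther back than shut.
Start: joints at [-1.182, 0.3, 1.521, -0, 1.321, -0.067], TCP at [0.242, -0.494, 0.405] pointing down, gripper open.
Joint ranges: [-3.03, 3.03], [-0.79, 2.21], [0.23, 2.52], [-1.04, 4.18], [0, 3.07], [-2.55, 2.55]. Speed limits (rad/s): [2.22, 2.22, 2.57, 3.14, 3.14, 3.14].

## Interface

Orientations are given as a 3x3 rotation matrix whose columns are the frame's x, y, z axes.
In Python, from rig import r gives the robot as it stands.
- The arm moves only by the tool move_arm, never from a script. Its argument "plan" is a list of rows, each a list of 5 numbers: the finger opening in mm, from 0 to 85.4, then the shift along the tool's x, y, z in units of 25 mm (1.0 is 25 mm), then the turn about the tool's z in units of 8 degrees (1.0 is 8 degrees). A call has exactly 10 rows; each row shifts and turns the commanded pose from where the row before left it, along the tool's axes as they then stand; what a row does not reach is not made up. A row lasts 1/8 s, in which the tool goes at most 62.5 mm and 10.7 degrees, less where a joint would pass 70% of its speed; a pose out of reach is approached as far as the arm can. A call is refused whole if a number of a shift passes 1 or a number of a turn 1, either way. A call with a gripper value outside its range is refused whole. The fingers move at their own pace and stop on an object; the grip force is fixed at half the most. Time passes only in rows, so rows that do not move let the fingers close, or fill a call up. It gives the time, the measured TCP pose, the force, the opening and the grip force at its end, in the units of the state.
- r.get_state(): the state, without advancing time (a new reading comes with each control period).
- r.snapshot(name): name is "scene" or "side" or "wrist"; returns a dict with "pixels" (400x640x3 uint8, blue, green, red), "z_map" (400x640 float32, m along the optical axis (not along the pixel's ray), 0 where there is no reading), "intrinsics" (3x3 intrinsics, pixels), "distortion" ([k1, k2, p1, p2, k3] as OpenCV has them; the pictures are not rectified), "rvec" (rotation vector, rad) and "tvec" (3), from world to camera coordinates, as OpenCV has them. Camera axes: x right, y down, z forward; pixel columns grow to the right and rows downward; lengths in m; the calibration is good to about 2 mm. A picture is of the moment at which its call begins.
- r.job_done(): hands the job in; it is judged then, once.
The state is a dict: "clock": time; "joint_pos": joint angles; "qvel": joint speeds; "effort": joint torques, N m; "position": TCP position; "tcp_rot": TCP orientation; "force": force on the tool from outside, world axes, zero at the start; "ft_torque": the same for the moment, N m; "gripper_width": opening from 0.0 (shut) to 1.0 (fully open); "grip_force": force on a finger pad.
Only numpy, scipy, OpenCV 4.12 (cv2) and the standard library are available. Lean on these libraries where they do the work, as an engineer would, in place of code of your own. Each camera call takes 0.05 s, during which the arm holds its last target. There are 200 camera calls.

## Working session

There is one attempt and no reset: what is moved stays moved. The work goes in short steps, Python scripts to look and compute and a tool call to move; the robot and the scene stay as the last step left them, time stands still between calls to the robot, and variables do not carry over. Pictures are saved under pics/ and viewed, at most 10 in all, crops included, and the job is handed in when it is done.

Besides the shell and the picture viewer there is one more tool, called after "Emit:" as name(argument=value, ...), one argument or row to a line, values as JSON. move_arm: Moves the arm, as the interface text tells. Its arguments: {"type":"object","properties":{"plan":{"type":"array"}},"required":["plan"]}

```bash
mkdir -p pics; ls
python3 - <<'E'
from rig import r
import cv2,numpy as np
s=r.get_state();print(s)
a=r.snapshot("scene");b=r.snapshot("side")
cv2.imwrite("pics/scene.png",a["pixels"]);cv2.imwrite("pics/side.png",b["pixels"])
for q in(a,b):
    R=cv2.Rodrigues(np.array(q["rvec"]))[0];print(-R.T@np.array(q["tvec"]).ravel(),R[2],q["intrinsics"],q["distortion"])
E
```

```text
pics
{'clock': 0.0, 'joint_pos': array([-1.18159397e+00,  3.00463105e-01,  1.52158221e+00,  3.12975478e-05,
        1.32067790e+00, -6.65882112e-02]), 'qvel': array([ 0.00113607,  0.00033767, -0.00182806, -0.00055178,  0.00013704,
       -0.00105727]), 'effort': array([-1.17431162e-03, -5.43505740e+01, -3.61796844e+01, -1.53484393e-04,
        4.02793623e-03, -9.23464484e-06]), 'position': array([ 0.24208749, -0.49381953,  0.40412511]), 'tcp_rot': array([[ 8.97916762e-01,  4.40165114e-01, -4.00935306e-04],
       [ 4.40165284e-01, -8.97916146e-01,  1.05751286e-03],
       [ 1.05473983e-04, -1.12603633e-03, -9.99999360e-01]]), 'force': array([ 0.09733249, -0.48331855,  1.34945087]), 'ft_torque': array([ 0.07035193, -0.06806941,  0.00028776]), 'grip_force': 0.0, 'gripper_width': 0.9970731589687784}
[ 0.90185078 -0.70293851  0.65129951] [-0.40380292  0.71848717 -0.56632092] [[381.40773584   0.         317.24593544]
 [  0.         381.40773584 202.32172195]
 [  0.           0.           1.        ]] [-0.06310927  0.          0.          0.          0.        ]
[-0.12283539  0.66706586  1.24861246] [ 0.42446048 -0.44401891 -0.78910108] [[487.22575669   0.         319.44984208]
 [  0.         487.22575669 199.64165681]
 [  0.           0.           1.        ]] [-0.14310432  0.          0.          0.          0.        ]
```

View pics/scene.png

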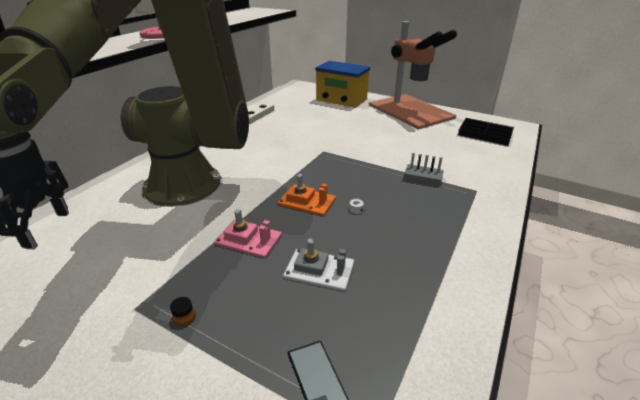

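View pics/side.png

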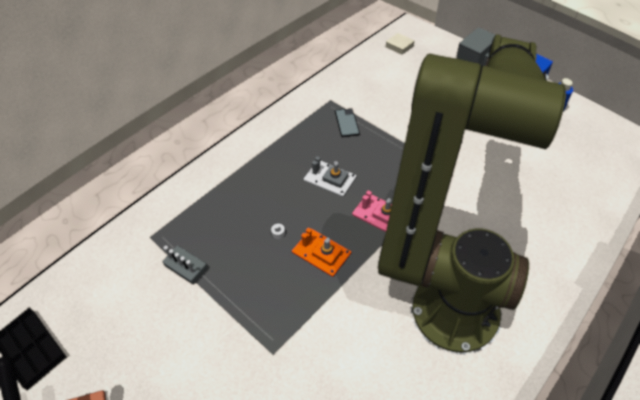

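The candidates for the drive, by scene pixel, are the white/grey one (320,262), the orange one (307,197) and the pink one (248,236). I choose white/grey, with grey block and post, at side (330,178). The collar is the small ring at scene (357,206), side (278,229). The jar is at (182,312), the phone at (320,375) and the rack at (424,172).

```bash
cat > h.py <<'E'
from rig import r
import cv2,numpy as np
def cam(q): 
    R=cv2.Rodrigues(np.array(q["rvec"]))[0]; return R,-R.T@np.array(q["tvec"]).ravel()
def ray(q,px,z):
    R,c=cam(q)
    n=cv2.undistortPoints(np.array(px,float).reshape(-1,1,2),np.array(q["intrinsics"]),np.array(q["distortion"])).reshape(-1,2)
    d=np.c_[n,np.ones(len(n))]@R
    return c+d*((z-c[2])/d[:,2])[:,None]
def proj(q,P):
    return cv2.projectPoints(np.array(P,float).reshape(-1,3),np.array(q["rvec"]),np.array(q["tvec"]),np.array(q["intrinsics"]),np.array(q["distortion"]))[0].reshape(-1,2)
E
python3 - <<'E'
from h import *
a=r.snapshot("scene");b=r.snapshot("side")
for n,q,(x0,y0,x1,y1),(u0,v0,u1,v1) in(("scene",a,(275,232,365,295),(345,195,370,220)),("side",b,(298,150,362,200),(266,218,290,240))):
    im=q["pixels"];m=np.zeros(im.shape[:2],np.uint8)
    m[y0:y1,x0:x1]=(im[y0:y1,x0:x1].min(2)>125)*255
    k,l,st,_=cv2.connectedComponentsWithStats(m);i=1+st[1:,4].argmax()
    c=max(cv2.findContours((l==i).astype(np.uint8),0,1)[0],key=cv2.contourArea)
    P=ray(q,c,0.012)[:,:2].astype(np.float32)
    print(n,st[i],cv2.minAreaRect(P*1000),cv2.boxPoints(cv2.minAreaRect(P*1000)).tolist())
    m[:]=0;m[v0:v1,u0:u1]=(im[v0:v1,u0:u1].min(2)>120)*255
    ys,xs=np.nonzero(m);print("collar n",len(xs),ray(q,[[xs.mean(),ys.mean()],[(xs.min()+xs.max())/2,(ys.min()+ys.max())/2]],0.02))
A=cv2.resize(a["pixels"][185:295,275:375],None,fx=5,fy=5,interpolation=2)[:,:400+100]
B=cv2.resize(b["pixels"][150:245,264:364],None,fx=3,fy=3,interpolation=2)
C=np.zeros((550,800,3),np.uint8);C[:,:500]=A;C[:285,500:]=B;cv2.imwrite("pics/crop1.png",C)
E
```

```text
scene [ 283  249   71   40 1018] ((583.1331176757812, -126.0622329711914), (149.5863800048828, 102.42552185058594), 13.355557441711426) [[498.53289794921875, -93.51123046875], [522.1924438476562, -193.1666717529297], [667.7333374023438, -158.6132354736328], [644.0737915039062, -58.957794189453125]]
collar n 90 [[0.55144659 0.15289453 0.02      ]
 [0.55088868 0.15271221 0.02      ]]
side [303 161  53  35 615] ((582.70361328125, -122.62332916259766), (153.14608764648438, 105.4044418334961), 13.268472671508789) [[496.07879638671875, -88.90258026123047], [520.2705688476562, -191.49327087402344], [669.3284301757812, -156.34408569335938], [645.1366577148438, -53.753387451171875]]
collar n 135 [[0.55781793 0.14499496 0.02      ]
 [0.55737696 0.14519084 0.02      ]]
```

View pics/crop1.png

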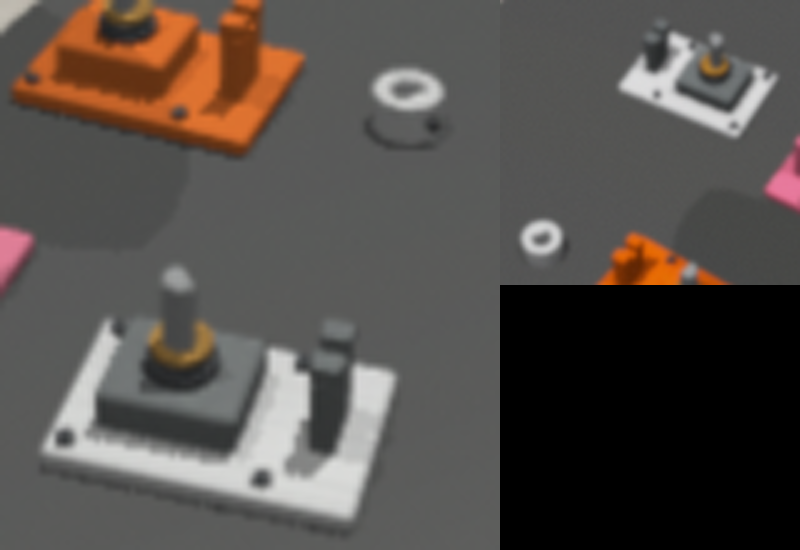

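The crop confirms the choice: white-plated drive with grey block, its post at crop (333,385), spindle top at (177,272). The collar is at (407,105) with its dark screw at (433,125). I'm now moving above the drive.

Emit:
move_arm(
  plan=[
    [85, 1, -0.416, 0, 0],
    [85, 1, -0.416, 0, 0],
    [85, 1, -0.416, 0, 0],
    [85, 1, -0.416, 0, 0],
    [85, 1, -0.416, 0, 0],
    [85, 1, -0.416, 0, 0],
    [85, 1, -0.416, 0, 0],
    [85, 1, -0.416, 0, 0],
    [85, 1, -0.416, 0, 0],
    [85, 1, -0.416, 0, 0],
  ],
)

```text
clock: 1.45
position: [0.4213, -0.2897, 0.4046]
tcp_rot: [[0.898, 0.44, -0.0], [0.44, -0.898, 0.0], [-0.0, -0.0, -1.0]]
force: [-0.2, 0.6, 0.9]
gripper_width: 0.998
grip_force: 0.0
```

Emit:
move_arm(
  plan=[
    [60, 1, -0.416, 0, 0],
    [60, 1, -0.416, 0, 0],
    [60, 1, -0.416, 0, 0],
    [60, 1, -0.416, 0, 0],
    [60, 1, -0.416, 0, 0],
    [60, 1, -0.416, 0, 0],
    [60, 1, -0.416, 0, 0],
    [60, 1, -0.416, 0, 0],
    [60, 0, 0, 0, 0],
    [60, 0, 0, 0, 0],
  ],
)

```text
clock: 2.7
position: [0.5635, -0.128, 0.4045]
tcp_rot: [[0.898, 0.44, -0.0], [0.44, -0.898, -0.0], [-0.0, -0.0, -1.0]]
force: [-0.1, 0.4, -0.5]
gripper_width: 0.699
grip_force: 0.0
```

Run:
```python
from h import *
s=r.get_state();print(s["clock"],s["position"],s["tcp_rot"][:,0],s["joint_pos"],s["force"])
w=r.snapshot("wrist");b=r.snapshot("side")
R,c=cam(w);T=s["tcp_rot"];print("cam in tool",T.T@(c-s["position"]),"axis in tool",T.T@R[2])
cv2.imwrite("pics/w1.png",w["pixels"])
print(proj(w,[[.5635,-.1289,.09],[.6335,-.1123,.066],[.554,.149,.026]]))
```

```text
2.7 [ 0.563496   -0.12798713  0.40450889] [ 8.97904243e-01  4.40190659e-01 -3.93364135e-04] [-2.86705653e-01  3.62335463e-01  1.43870847e+00 -1.37506350e-04
  1.34095976e+00  8.28311026e-01] [-0.12866645  0.40050148 -0.51448029]
cam in tool [0.08146825 0.00020258 0.03075163] axis in tool [-3.15036755e-01  2.55991778e-04  9.49079437e-01]
[[321.35717944 188.01327888]
 [339.68118239 102.86736569]
 [ 66.27625258  60.88482392]]
```

View pics/w1.png

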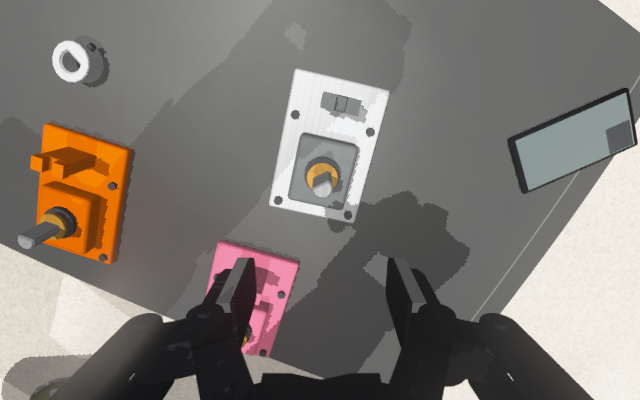

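The wrist view shows the white drive at (325,145), spindle top at (322,185), guide at (341,103), and collar at (71,61) with its screw at (93,47). I'll measure them and check one zoomed crop.

Run:
```python
from h import *
w=r.snapshot("wrist");im=w["pixels"]
m=np.zeros(im.shape[:2],np.uint8);m[60:230,262:395]=(im[60:230,262:395].min(2)>150)*255
k,l,st,_=cv2.connectedComponentsWithStats(m);i=1+st[1:,4].argmax()
c=max(cv2.findContours((l==i).astype(np.uint8),0,1)[0],key=cv2.contourArea)
re=cv2.minAreaRect(ray(w,c,.012)[:,:2].astype(np.float32)*1000);print(re)
m[:]=0;m[30:90,45:115]=(im[30:90,45:115].min(2)>185)*255
c=max(cv2.findContours(m,0,1)[0],key=cv2.contourArea);P=ray(w,c,.026)[:,:2].astype(np.float32)*1000
print("collar",cv2.minEnclosingCircle(P),"screw",ray(w,[[93,47]],.016)*1000)
A=cv2.resize(im[155:215,292:352],None,fx=6.6,fy=6.6,interpolation=2);B=cv2.resize(im[30:90,50:110],None,fx=6.6,fy=6.6,interpolation=2)
cv2.imwrite("pics/c2.png",np.hstack([A,B]))
```

```text
((582.9884643554688, -124.92424011230469), (148.90478515625, 99.13468933105469), 13.348155975341797)
collar ((555.1774291992188, 145.5806121826172), 19.779083251953125) screw [[576.40632528 132.49844337  16.        ]]
```

View pics/c2.png

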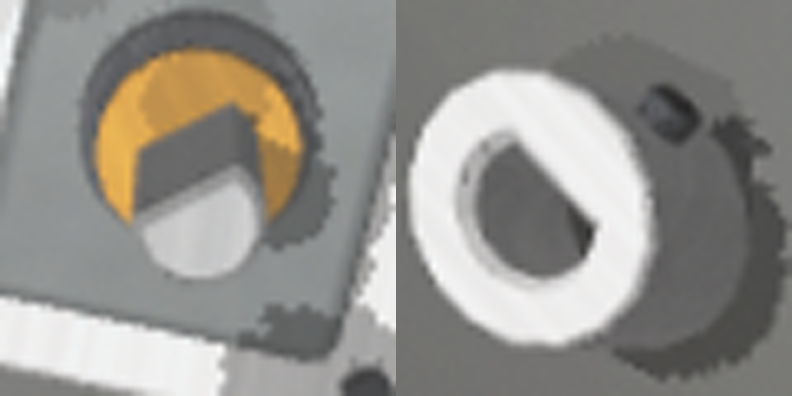

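The left crop shows the spindle's D top with the flat chord running (138,222)–(243,180). The right crop shows the collar's bore flat (515,132)–(597,215), screw at (670,112).

Run:
```python
from h import *
w=r.snapshot("wrist")
f=lambda p,z:ray(w,p,z)[:,:2]*1000
for n,p,z in(("flat",[[138,222],[243,180]],.09),("flat low",[[135,155],[235,104]],.055)):
    P=f(np.array(p)/6.6+[292,155],z);d=P[1]-P[0];print(n,P,np.degrees(np.arctan2(d[0],-d[1]))%180)
P=f((np.array([[515,132],[597,215]])-[396,0])/6.6+[50,30],.026);d=P[1]-P[0];print("bore",P,np.degrees(np.arctan2(d[0],-d[1]))%180)
S=f((np.array([[685,100],[670,112],[655,105]])-[396,0])/6.6+[50,30],.013);print("screw",S,np.degrees(np.arctan2(*(S[0]-[555.2,145.6])[::-1])))
```

```text
flat [[ 559.76483831 -122.93251901]
 [ 570.89382474 -132.7329102 ]] 48.63225783245671
flat low [[ 559.24595828 -121.87000521]
 [ 572.45515445 -131.55878291]] 53.74042589212265
bore [[565.01424057 149.97438838]
 [558.7587852  134.28515752]] 158.26232898418306
screw [[578.03331196 134.1593572 ]
 [575.37113505 135.91938227]
 [575.37830872 138.50524962]] -26.613183170000386
```

Emit:
move_arm(
  plan=[
    [45, 0, 0, 0.4, -1],
    [45, 0, 0, 0.4, -1],
    [45, 0, 0, 0.4, -1],
    [45, 0, 0, 0.4, -1],
    [45, 0, 0, 0.4, -1],
    [45, 0, 0, 0.4, -1],
    [45, 0, 0, 0.4, -1],
    [45, 0, 0, 0.4, -1],
    [45, 0, 0, 0.4, -1],
    [45, 0, 0, 0.4, -1],
  ],
)

```text
clock: 4.15
position: [0.5635, -0.1281, 0.3045]
tcp_rot: [[-0.281, 0.96, 0.0], [0.96, 0.281, -0.0], [-0.0, 0.0, -1.0]]
force: [0.2, 0.6, -0.0]
gripper_width: 0.529
grip_force: 0.0
```

Emit:
move_arm(
  plan=[
    [45, 0, 0, 0, -1],
    [45, 0, 0, 0, -1],
    [45, 0, 0, 0, -1],
    [45, 0, 0, 0, -1],
    [45, 0, 0, 0, -0.37],
    [45, -0.037, -0.135, 0, 0],
    [45, 0, 0, 0, 0],
    [45, 0, 0, 0.4, 0],
    [45, 0, 0, 0.4, 0],
    [45, 0, 0, 0, 0],
  ],
)

```text
clock: 5.4
position: [0.5622, -0.1308, 0.2834]
tcp_rot: [[-0.778, 0.628, -0.002], [0.628, 0.778, 0.001], [0.002, -0.001, -1.0]]
force: [-0.2, 0.5, 0.7]
gripper_width: 0.527
grip_force: 0.0
```

Run:
```python
from h import *
s=r.get_state();T=s["tcp_rot"];print(s["clock"],s["position"],np.degrees(np.arctan2(T[1,0],T[0,0])),s["joint_pos"][5],s["force"])
w=r.snapshot("wrist");cv2.imwrite("pics/w2.png",w["pixels"])
print(proj(w,[[.5635,-.1295,.09]]))
```

```text
5.4 [ 0.56218005 -0.13078087  0.28337112] 141.07106652854173 -1.1833717416233211 [-0.17886626  0.51620926  0.73032264]
[[323.60329537 250.61872166]]
```

View pics/w2.png

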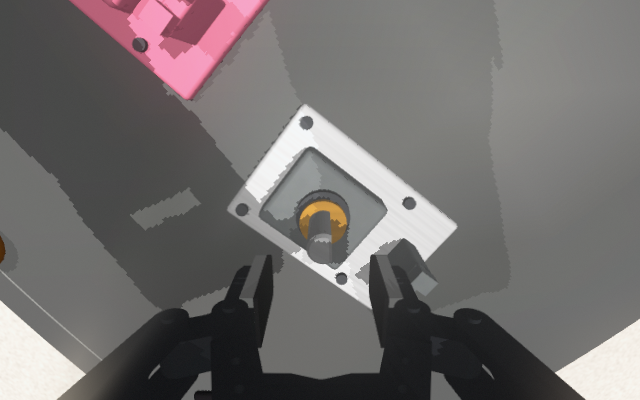

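The spindle top sits at (321,248), midway between the pads (272 and 370), with the flat facing the right finger. Next: descend and pinch.

Emit:
move_arm(
  plan=[
    [45, 0, 0, 0.4, 0],
    [45, 0, 0, 0.4, 0],
    [45, 0, 0, 0.4, 0],
    [45, 0, 0, 0.4, 0],
    [45, 0, 0, 0.4, 0],
    [30, 0, 0, 0, 0],
    [22, 0, 0, 0, 0],
    [16, 0, 0, 0, 0],
    [13, 0, 0, 0, 0],
    [13, 0, 0, 0, 0],
  ],
)

```text
clock: 6.7
position: [0.562, -0.1315, 0.2351]
tcp_rot: [[-0.778, 0.628, -0.001], [0.628, 0.778, -0.001], [-0.0, -0.001, -1.0]]
force: [-5.6, -5.3, 4.5]
gripper_width: 0.157
grip_force: 12.6
```

Emit:
move_arm(
  plan=[
    [12, 0, 0, 0, 0],
    [12, 0, 0, 0, 0],
    [12, 0, 0, 0, 0],
    [12, 0, 0, 0, 0],
    [12, 0, 0, 0, 0],
    [12, 0, 0, 0, 0],
    [12, 0, 0, 0, 0],
    [12, 0, 0, 0, 0],
    [12, 0, 0, 0, 0],
    [12, 0, 0, 0, 0],
  ],
)

```text
clock: 7.95
position: [0.562, -0.1315, 0.2352]
tcp_rot: [[-0.778, 0.628, -0.001], [0.628, 0.778, -0.001], [-0.0, -0.001, -1.0]]
force: [-7.3, -6.7, 4.9]
gripper_width: 0.148
grip_force: 32.4
```

```bash
cat > st.py <<'E'
from h import *
s=r.get_state();T=s["tcp_rot"];print(s["clock"],s["position"],"xyaw",np.degrees(np.arctan2(T[1,0],T[0,0])),"F tool",T.T@s["force"],"tq",s["ft_torque"],"w",s["gripper_width"]*85.4,s["grip_force"],s["joint_pos"][5])
E
python3 st.py
```

```text
7.95 [ 0.56204167 -0.13154794  0.23518005] xyaw 141.06404905129273 F tool [ 1.49177065 -9.84889719 -4.85861963] tq [-0.94572825  1.04634844  0.06979274] w 12.621024050333439 32.42855458025588 -1.1835737825694859
```

Emit:
move_arm(
  plan=[
    [8, 0, 0, 0, 0],
    [8, 0, 0, 0, 0],
    [8, 0, 0, 0, 0],
    [8, 0.007, -0.004, 0, 0.78],
    [8, 0.007, -0.004, 0, 0.78],
    [8, 0.007, -0.004, 0, 0.78],
    [8, 0.007, -0.004, 0, 0.78],
    [8, 0.007, -0.004, 0, 0.78],
    [8, 0.007, -0.004, 0, 0.81],
    [8, 0, 0, 0, 0],
  ],
)

```text
clock: 9.2
position: [0.5609, -0.1308, 0.2352]
tcp_rot: [[-0.23, 0.973, -0.001], [0.973, 0.23, -0.001], [-0.0, -0.001, -1.0]]
force: [-7.8, -3.2, 6.7]
gripper_width: 0.139
grip_force: 58.5
```

```bash
python3 st.py
```

```text
9.2 [ 0.56094932 -0.13079575  0.23523647] xyaw 103.28558619384975 F tool [-1.28094746 -8.31467119 -6.64211062] tq [-0.53769613  1.17351122 -0.06944016] w 11.90865860650095 58.48241797357332 -0.5238815186082306
```

Emit:
move_arm(
  plan=[
    [40, 0, 0, 0, 0],
    [40, 0, 0, 0, 0],
    [40, 0, 0, 0, 0],
    [40, 0, 0, -0.3, 0],
    [40, 0, 0, -0.5, 0],
    [40, 0, 0, -0.7, 0],
    [60, 0, 0, -0.7, 0],
    [60, 0, 0, -0.7, 0],
    [60, 0, 0, -0.7, 0],
    [60, 0, 0, 0, 0],
  ],
)

```text
clock: 10.45
position: [0.5614, -0.1304, 0.3263]
tcp_rot: [[-0.232, 0.973, 0.002], [0.973, 0.232, -0.001], [-0.001, 0.002, -1.0]]
force: [0.6, -1.2, 0.1]
gripper_width: 0.703
grip_force: 0.0
```

```bash
python3 st.py
python3 - <<'E'
from h import *
w=r.snapshot("wrist");b=proj(w,[[.563,-.1295,.075],[.635,-.1125,.066]]);print(b)
x,y=b[0].astype(int);x0,y0=x-60,max(0,y-50)
cv2.imwrite("pics/c3.png",cv2.resize(w["pixels"][y0:y0+100,x0:x0+130],None,fx=6,fy=6,interpolation=2));print(x0,y0)
E
```

```text
10.45 [ 0.56139023 -0.13041786  0.32631029] xyaw 103.39496919743311 F tool [-1.25443824  0.28611827 -0.09120189] tq [-0.03208851 -0.02711838  0.02803116] w 60.074010625200586 0.0 -0.5256015006788922
[[321.53766104 211.11546585]
 [424.8214551  206.90350481]]
261 161
```

View pics/c3.png

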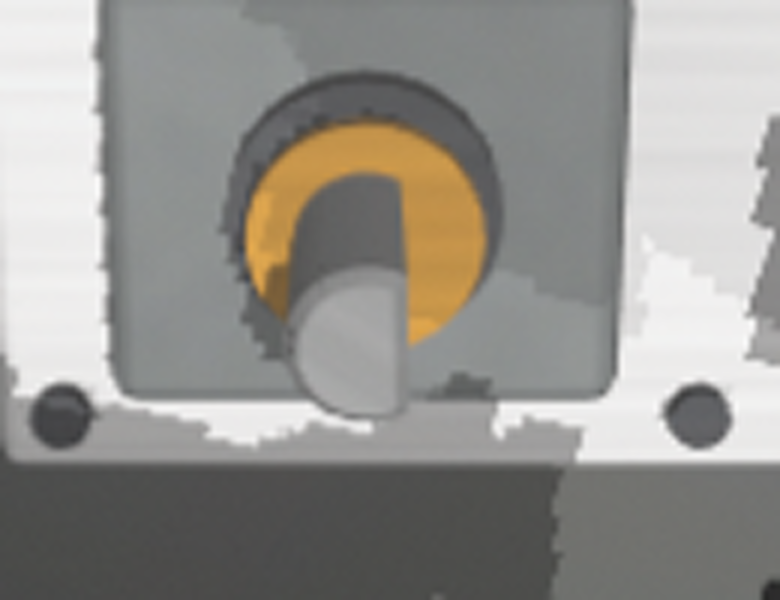

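In the crop, the flat edge (406,280)–(408,400) is parallel to the block edge at (630,20)–(615,390) and faces the guide. Now over to the collar.

Emit:
move_arm(
  plan=[
    [60, 1, 0.216, 0, 0],
    [60, 1, 0.216, 0, 0],
    [60, 1, 0.216, 0, 0],
    [60, 1, 0.216, 0, 0],
    [60, 1, 0.216, 0, 0],
    [60, 1, 0.216, 0, 0],
    [60, 1, 0.216, 0, 0],
    [60, 1, 0.216, 0, 0],
    [60, 1, 0.216, 0, 0],
    [60, 1, 0.216, 0, 0],
  ],
)

```text
clock: 11.75
position: [0.5557, 0.1262, 0.3237]
tcp_rot: [[-0.232, 0.973, -0.002], [0.973, 0.232, -0.0], [0.0, -0.002, -1.0]]
force: [-0.2, 0.2, 0.6]
gripper_width: 0.704
grip_force: 0.0
```

Emit:
move_arm(
  plan=[
    [60, 0.8, 0.17, 0, 0],
    [60, 0, 0, 0, -1],
    [60, 0, 0, 0, -1],
    [60, 0, 0, 0, -1],
    [60, 0, 0, 0.4, -1],
    [60, 0, 0, 0.4, -1],
    [60, 0, 0, 0.4, -1],
    [60, 0, 0, 0.4, -0.5],
    [60, 0, 0, 0, 0],
    [60, 0, 0, 0, 0],
  ],
)

```text
clock: 13.0
position: [0.5555, 0.1458, 0.2849]
tcp_rot: [[-0.909, 0.418, 0.0], [0.418, 0.909, 0.0], [-0.0, 0.0, -1.0]]
force: [0.6, -0.2, -0.6]
gripper_width: 0.702
grip_force: 0.0
```

```bash
python3 st.py
python3 - <<'E'
from h import *
w=r.snapshot("wrist");im=w["pixels"];b=proj(w,[[.5552,.1456,.026]])[0];print(b)
x,y=b.astype(int);x0,y0=x-60,max(0,y-60)
m=np.zeros(im.shape[:2],np.uint8);m[y0:y0+120,x0:x0+120]=(im[y0:y0+120,x0:x0+120].min(2)>185)*255
c=max(cv2.findContours(m,0,1)[0],key=cv2.contourArea);P=ray(w,c,.026)[:,:2].astype(np.float32)*1000
print("collar",cv2.minEnclosingCircle(P),len(c))
cv2.imwrite("pics/c4.png",cv2.resize(im[y0:y0+100,x0:x0+130],None,fx=6,fy=6,interpolation=2));print(x0,y0)
E
```

```text
13.0 [0.55546455 0.14583878 0.28488928] xyaw 155.299316305242 F tool [-0.60998875  0.10907257  0.59293493] tq [-0.02443349  0.03111388  0.04330954] w 59.97166963109299 0.0 -0.946728163071486
[319.76532551 207.80827188]
collar ((551.1484375, 148.88568115234375), 18.842525482177734) 129
259 147
```

View pics/c4.png

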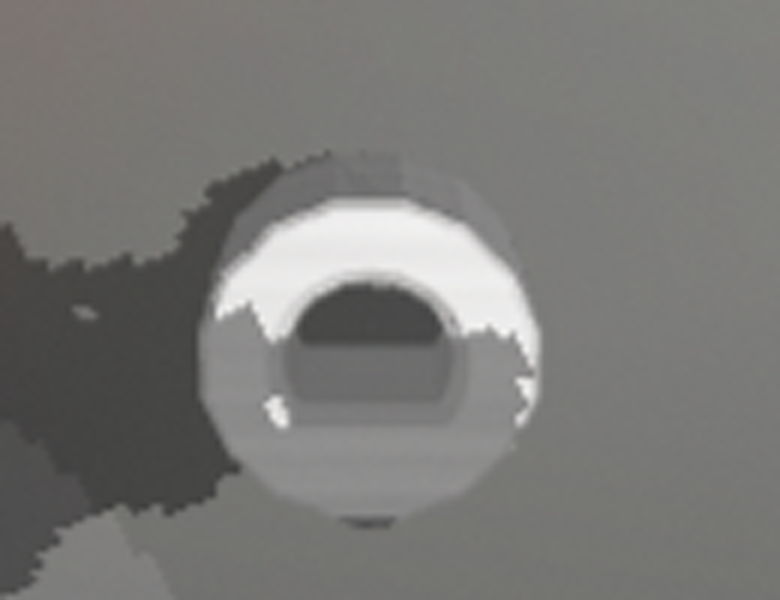

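The collar's bore flat runs horizontally at (290,426)–(450,426), screw at the bottom (369,522), centre about (370,358), so the tool is already square across its y faces. Descend and grip.

Emit:
move_arm(
  plan=[
    [60, 0.037, 0.014, 0.5, 0],
    [60, 0, 0, 0.5, 0],
    [60, 0, 0, 0.5, 0],
    [60, 0, 0, 0.5, 0],
    [60, 0, 0, 0.5, 0],
    [60, 0, 0, 0.5, 0],
    [60, 0, 0, 0.5, 0],
    [60, 0, 0, 0.5, 0],
    [60, 0, 0, 0.3, 0],
    [60, 0, 0, 0, 0],
  ],
)

```text
clock: 14.3
position: [0.5546, 0.1465, 0.1766]
tcp_rot: [[-0.909, 0.416, -0.001], [0.416, 0.909, -0.0], [0.001, -0.0, -1.0]]
force: [-0.2, -0.4, -0.1]
gripper_width: 0.698
grip_force: 0.0
```

Emit:
move_arm(
  plan=[
    [48, 0, 0, 0, 0],
    [42, 0, 0, 0, 0],
    [36, 0, 0, 0, 0],
    [34, 0, 0, 0, 0],
    [34, 0, 0, 0, 0],
    [34, 0, 0, 0, 0],
    [34, 0, 0, 0, 0],
    [34, 0, 0, 0, 0],
    [34, 0, 0, 0, 0],
    [34, 0, 0, 0, 0],
  ],
)

```text
clock: 15.55
position: [0.5549, 0.1465, 0.178]
tcp_rot: [[-0.909, 0.416, 0.001], [0.416, 0.909, 0.0], [-0.001, 0.001, -1.0]]
force: [-1.1, -0.9, 6.1]
gripper_width: 0.45
grip_force: 60.8
```

```bash
python3 st.py
```

```text
15.55 [0.55487646 0.14650392 0.17796398] xyaw 155.39657954702818 F tool [ 0.64972023 -1.32062494 -6.06894257] tq [-0.10185641  0.26690837 -0.07018826] w 38.39055674457322 60.81735615734942 -0.9470506451688651
```

Emit:
move_arm(
  plan=[
    [34, 0, 0, -0.4, 0],
    [34, 0, 0, -0.8, 0],
    [34, 0, 0, -1, 0],
    [34, 0, 0, -1, 0],
    [34, 0, 0, -1, 0],
    [34, 0, 0, -1, 0],
    [34, -0.489, -0.99, 0, 0],
    [34, -0.489, -0.99, 0, 0],
    [34, -0.489, -0.99, 0, 0],
    [34, -0.489, -0.99, 0, 0],
  ],
)

```text
clock: 16.8
position: [0.5577, 0.0352, 0.3086]
tcp_rot: [[-0.909, 0.416, 0.001], [0.416, 0.909, 0.0], [-0.001, 0.001, -1.0]]
force: [0.6, -0.8, -0.9]
gripper_width: 0.453
grip_force: 60.6
```

Emit:
move_arm(
  plan=[
    [34, -0.489, -0.99, 0, 0],
    [34, -0.489, -0.99, 0, 0],
    [34, -0.489, -0.99, 0, 0],
    [34, -0.489, -0.99, 0, 0],
    [34, -0.489, -0.99, 0, 0],
    [34, -0.489, -0.99, 0, 0],
    [34, 0, 0, 0, -1],
    [34, 0, 0, 0, -1],
    [34, 0, 0, 0, -1],
    [34, 0, 0, 0, -1],
  ],
)

```text
clock: 18.05
position: [0.5626, -0.1294, 0.3086]
tcp_rot: [[-0.991, -0.133, 0.001], [-0.133, 0.991, -0.0], [-0.001, -0.0, -1.0]]
force: [-0.6, -0.2, -1.8]
gripper_width: 0.45
grip_force: 60.6
```

Emit:
move_arm(
  plan=[
    [34, 0, 0, 0, -0.74],
    [34, 0, 0, 0, 0],
    [34, 0, 0, 0, 0],
    [34, 0, 0, 0, 0],
    [34, 0, 0, 0, 0],
    [34, 0, 0, 0, 0],
    [34, 0, 0, 0, 0],
    [34, 0, 0, 0, 0],
    [34, 0, 0, 0, 0],
    [34, 0, 0, 0, 0],
  ],
)

```text
clock: 19.3
position: [0.5628, -0.1295, 0.3072]
tcp_rot: [[-0.973, -0.23, -0.0], [-0.23, 0.973, 0.0], [0.0, 0.0, -1.0]]
force: [-0.3, 0.3, -1.6]
gripper_width: 0.446
grip_force: 60.6
```

```bash
python3 st.py
python3 - <<'E'
from h import *
w=r.snapshot("wrist");s=r.get_state();T=s["tcp_rot"]
print(proj(w,[s["position"]+T@[0,0,.152],s["position"]+T@[0,0,.178],[.5631,-.1295,.09]]))
cv2.imwrite("pics/w5.png",w["pixels"])
E
```

```text
19.3 [ 0.56279484 -0.1294505   0.30717886] xyaw -166.68461201701817 F tool [0.26134463 0.35380362 1.60260411] tq [-0.05244995  0.01255219  0.0200024 ] w 38.09062046454656 60.60062996344641 -2.0926948525551743
[[320.77727481 294.04765231]
 [320.76739738 263.5509191 ]
 [320.56141909 231.84180376]]
```

View pics/w5.png

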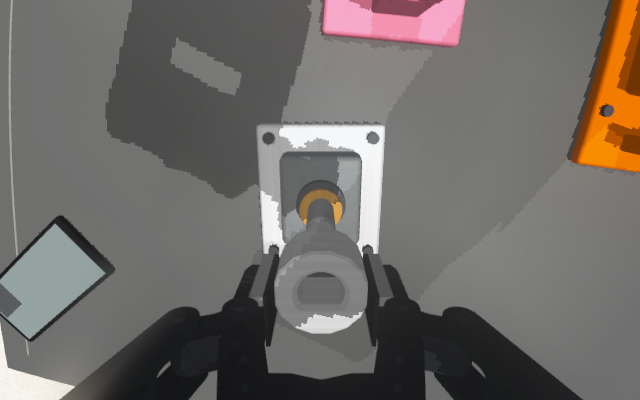

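The collar is held level at about (321,292), close to the predicted (321,294). The spindle is directly below it. Guarded descent over the tip.

Emit:
move_arm(
  plan=[
    [34, -0.012, 0, 0.3, 0],
    [34, 0, 0, 0.3, 0],
    [34, 0, 0, 0.3, 0],
    [34, 0, 0, 0.3, 0],
    [34, 0, 0, 0.2, 0],
    [34, 0, 0, 0.15, 0],
    [34, 0, 0, 0.1, 0],
    [34, 0, 0, 0.1, 0],
    [34, 0, 0, 0.1, 0],
    [34, 0, 0, 0.1, 0],
  ],
)

```text
clock: 20.6
position: [0.5631, -0.1294, 0.2583]
tcp_rot: [[-0.973, -0.23, 0.0], [-0.23, 0.973, -0.0], [-0.0, -0.0, -1.0]]
force: [-0.0, 0.4, -2.0]
gripper_width: 0.453
grip_force: 60.6
```

```bash
python3 st.py
```

```text
20.6 [ 0.56309398 -0.1293868   0.2583423 ] xyaw -166.68647423556976 F tool [-0.04059142  0.38633685  1.96937657] tq [ 0.0705762  -0.00784899  0.00929157] w 38.68509358825565 60.60016971314326 -2.0924187452042737
```

Clean entry: the underside is 10 mm below the spindle top with no side force. Continuing to the ring.

Emit:
move_arm(
  plan=[
    [34, 0, 0, 0.15, 0],
    [34, 0, 0, 0.15, 0],
    [34, 0, 0, 0.15, 0],
    [34, 0, 0, 0.15, 0],
    [34, 0, 0, 0.15, 0],
    [34, 0, 0, 0.15, 0],
    [34, 0, 0, 0.15, 0],
    [34, 0, 0, 0.1, 0],
    [34, 0, 0, 0.04, 0],
    [34, 0, 0, 0, 0],
  ],
)

```text
clock: 21.85
position: [0.5631, -0.1294, 0.2289]
tcp_rot: [[-0.973, -0.23, 0.0], [-0.23, 0.973, -0.0], [-0.0, -0.0, -1.0]]
force: [-3.1, 1.8, 3.9]
gripper_width: 0.449
grip_force: 61.0
```

```bash
python3 st.py
```

```text
21.85 [ 0.56308345 -0.12939274  0.22893394] xyaw -166.68490569334122 F tool [ 2.59398902  2.43084363 -3.91181609] tq [0.12000705 0.47525309 0.00644519] w 38.38582976659484 61.01937472005375 -2.092449274935952
```

Emit:
move_arm(
  plan=[
    [34, 0, 0, 0.04, 0],
    [34, 0, 0, 0.04, 0],
    [34, 0, 0, 0.04, 0],
    [34, 0, 0, 0.02, 0],
    [34, 0, 0, 0, 0],
    [34, 0, 0, 0, 0],
    [34, 0, 0, 0, 0],
    [34, 0, 0, 0, 0],
    [34, 0, 0, 0, 0],
    [34, 0, 0, 0, 0],
  ],
)

```text
clock: 23.1
position: [0.5631, -0.1294, 0.2255]
tcp_rot: [[-0.973, -0.23, 0.0], [-0.23, 0.973, -0.0], [-0.0, -0.0, -1.0]]
force: [-3.6, 1.5, 6.4]
gripper_width: 0.449
grip_force: 61.4
```

Emit:
move_arm(
  plan=[
    [34, 0, 0, 0.02, 0],
    [34, 0, 0, 0.02, 0],
    [34, 0, 0, 0, 0],
    [34, 0, 0, 0, 0],
    [34, 0, 0, 0, 0],
    [34, 0, 0, 0, 0],
    [34, 0, 0, 0, 0],
    [34, 0, 0, 0, 0],
    [34, 0, 0, 0, 0],
    [34, 0, 0, 0, 0],
  ],
)

```text
clock: 24.35
position: [0.5631, -0.1294, 0.2248]
tcp_rot: [[-0.973, -0.23, 0.0], [-0.23, 0.973, -0.0], [-0.0, -0.0, -1.0]]
force: [-6.0, 0.8, 11.3]
gripper_width: 0.453
grip_force: 62.1
```

```bash
python3 st.py
```

```text
24.35 [ 0.56314647 -0.12939318  0.22484222] xyaw -166.68350311791554 F tool [  5.64342766   2.14413369 -11.33155072] tq [0.26522569 0.99620773 0.0262435 ] w 38.72229546122155 62.11748908390291 -2.092459528256565
```

The force jumped with less travel, so it's reaching the stop. A little more push, and I'll relieve the side load.

Emit:
move_arm(
  plan=[
    [34, 0.012, 0, 0.03, 0],
    [34, 0, 0, 0.03, 0],
    [34, 0, 0, 0, 0],
    [34, 0, 0, 0, 0],
    [34, 0, 0, 0, 0],
    [34, 0, 0, 0, 0],
    [34, 0, 0, 0, 0],
    [34, 0, 0, 0, 0],
    [34, 0, 0, 0, 0],
    [34, 0, 0, 0, 0],
  ],
)

```text
clock: 25.6
position: [0.5631, -0.1294, 0.2247]
tcp_rot: [[-0.973, -0.23, 0.002], [-0.23, 0.973, -0.0], [-0.002, -0.001, -1.0]]
force: [-11.0, 4.2, 24.1]
gripper_width: 0.451
grip_force: 63.6
```

```bash
python3 st.py
python3 - <<'E'
from h import *
w=r.snapshot("wrist");a=r.snapshot("scene")
A=cv2.resize(w["pixels"][180:380,220:420],None,fx=2,fy=2,interpolation=2);B=cv2.resize(a["pixels"][215:295,270:350],None,fx=5,fy=5,interpolation=2)
cv2.imwrite("pics/c6.png",np.hstack([A,B]))
E
```

```text
25.6 [ 0.56306524 -0.12941028  0.22465019] xyaw -166.68203914719075 F tool [  9.72397554   6.60557532 -24.09734923] tq [ 0.70405212  1.78591731 -0.02170413] w 38.501777107633444 63.562288214452565 -2.092689305495941
```

View pics/c6.png

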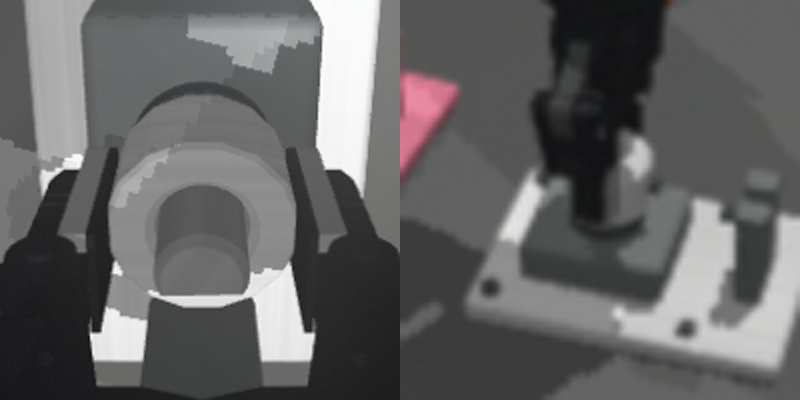

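The collar is square on the spindle, on its flat side, with the post directly ahead. No ring gap shows. z stayed at 0.2247 while the force rose to 24 N, so it is on the stop.

```bash
python3 -c "
from rig import r
print(r.job_done())"
```

```text
the job is handed in; nothing more can be done
None
```

I turned the spindle until its flat faced the key guide, slipped the collar on with its set screw toward the notch, and pushed it onto the stop. I handed the job in at about 26 s with the collar still held down at about 24 N; the judging result wasn't shown.

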